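# Reverse the row of stain jars for a left-handed technician

### The arm

A 6-joint arm with a two-finger parallel gripper is mounted at the origin on the work surface. World frame = base frame: x ahead of the robot, y to its left, z up, the work surface at z = 0. Lengths are in m, angles in rad, forces in N, time in s.
With the tool pointing down it reaches from about 0.325 to 0.9 m from the base axis. Payload 6.1 kg.
Tool frame: the origin (TCP) lies between the finger pads; the fingertips stand 14 mm ahead of it and the grasp point (between the pads) lies 5 mm behind it; z points along the fingers, y is the line along which they close (so a half turn about z gives the same grasp; the last joint's range is limited). The gripper opens to 85 mm and grips with 20 to 120 N. Pads are 22 mm wide; open, the fingers measure 114 mm over their backs; the gripper's body (76 mm by 85 mm) begins 54 mm behind the grasp point. The pads swing forward as they close: fully open they stand 13 mm farther back than shut.
Start: joints at [1.024, 0.22, 1.526, -0, 1.395, -0.126], TCP at [0.255, 0.57, 0.245] pointing down, gripper open.
Joint ranges: [-2.98, 2.98], [-0.91, 2.08], [0.09, 2.57], [-1.24, 4.39], [0.2, 2.65], [-2.68, 2.68]. Speed limits (rad/s): [2.57, 2.57, 3.01, 3.14, 3.14, 3.14].

### API

Orientations are given as a rotation vector (axis times angle).
In Python, from plant import status, optics, ticket gives the robot as it stands. The module is installed in compiled form; this text tells all that it offers.
- The arm moves only by the tool jog_arm, never from a script. Its argument "rows" is a list of rows, each a list of 5 numbers: the shift along the tool's x, y, z normalised to -1 to 1, where 1 is 300 mm, then the turn about the tool's z normalised to -1 to 1, where 1 is 2 pi rad, then the closure, from -1 (fully open) to 1 (shut). A call has 1 to 10 rows; each row is the pose to reach, as a shift and turn from the pose commanded when the call began, along the tool's axes at that moment, turning the shorter way round; what a row does not reach only later rows make up. A row lasts 1/8 s, in which the tool goes at most 62.5 mm and 10.7 degrees, less where a joint would pass 70% of its speed; a pose out of reach is approached as far as the arm can. A call with a number of a shift or a turn outside -1 to 1 is refused whole. A call with a gripper value outside its range is refused whole. The fingers move at their own pace and stop on an object; "newtons" is the grip in N (left out, the last holds). Time passes only in rows, so rows that repeat a pose let the fingers close. It gives the time, the measured TCP pose, the force, the opening and the grip force at its end, in the units of the state.
- status.read_state(): the state, without advancing time (a new reading comes with each control period).
- optics.capture(name): name is "scene" or "top" or "wrist"; returns the picture (384x512x3 uint8, red, green, blue); there is no depth.
- optics.camera_params(name): a dict with "fx", "fy", "cx", "cy" (pixels), "R" (3x3) and "t" (3): a world point X has camera coordinates R X + t. Camera axes: x right, y down, z forward; pixel columns grow to the right and rows downward; lengths in m; the calibration is good to about 2 mm. A picture is of the moment at which its call begins: read the wrist's pose just before it. camera_params takes no time and is no camera call; for the wrist camera it gives the pose at the moment of the call.
- ticket.hand_in(): hands the job in; it is judged then, once.
The state is a dict: "t": time; "q": joint angles; "joint_vel": joint speeds; "effort": joint torques, N m; "position": TCP position; "ee_rot": TCP orientation; "force": force on the tool from outside, world axes, zero at the start; "torque": the same for the moment, N m; "width": opening from 0.0 (shut) to 1.0 (fully open); "grip_force": force on a finger pad.
Only numpy, scipy, OpenCV 4.12 (cv2) and the standard library are available. Lean on these libraries where they do the work, as an engineer would, in place of code of your own. Each camera call takes 0.05 s, during which the arm holds its last target. There are 200 camera calls.

### The job

The dental technician who uses this bench next is left-handed: move the four stain jars from the coloured pockets of the old rack into the bare aluminium rack, one to each compartment, with the row in reverse order, so that the jar at the left end of the old rack comes to stand at the right end of the aluminium rack, and so on. Keep the jars upright and set them down rather than dropping them, flat on the compartments' floors. Leave the plaster model where it is.

Things in the scene. Friction and masses are not known exactly. Their poses are not given: they have to be found in the camera images.
- jar_red: small round jar of dental stain: white body 36 mm across and 36 mm high, under a red screw lid 38 mm across and 16 mm high (whole jar 52 mm high, 70 g or so). Origin: centre of its underside; z up along the jar. Its yaw means nothing.
- jar_yellow: small round jar of dental stain: white body 36 mm across and 36 mm high, under a yellow screw lid 38 mm across and 16 mm high (whole jar 52 mm high, 70 g or so). Origin: centre of its underside; z up along the jar. Its yaw means nothing.
- jar_green: small round jar of dental stain: white body 36 mm across and 36 mm high, under a green screw lid 38 mm across and 16 mm high (whole jar 52 mm high, 70 g or so). Origin: centre of its underside; z up along the jar. Its yaw means nothing.
- jar_blue: small round jar of dental stain: white body 36 mm across and 36 mm high, under a blue screw lid 38 mm across and 16 mm high (whole jar 52 mm high, 70 g or so). Origin: centre of its underside; z up along the jar. Its yaw means nothing.
- pocket_red: red open square pocket with a white floor, 62 x 62 mm, 16 mm high, walls and floor 4 mm, fixed on the old rack's wooden board (82 x 278 mm, 8 mm thick) in a row at 66 mm spacing. The red jar starts in it. Origin: centre of its underside, 8 mm above the bench. z up; y along the row to its left end as seen from the robot; x across, away from the robot.
- pocket_yellow: yellow open square pocket with a white floor, 62 x 62 mm, 16 mm high, walls and floor 4 mm, fixed on the old rack's wooden board (82 x 278 mm, 8 mm thick) in a row at 66 mm spacing. The yellow jar starts in it. Origin: centre of its underside, 8 mm above the bench. z up; y along the row to its left end as seen from the robot; x across, away from the robot.
- pocket_green: green open square pocket with a white floor, 62 x 62 mm, 16 mm high, walls and floor 4 mm, fixed on the old rack's wooden board (82 x 278 mm, 8 mm thick) in a row at 66 mm spacing. The green jar starts in it. Origin: centre of its underside, 8 mm above the bench. z up; y along the row to its left end as seen from the robot; x across, away from the robot.
- pocket_blue: blue open square pocket with a white floor, 62 x 62 mm, 16 mm high, walls and floor 4 mm, fixed on the old rack's wooden board (82 x 278 mm, 8 mm thick) in a row at 66 mm spacing. The blue jar starts in it. Origin: centre of its underside, 8 mm above the bench. z up; y along the row to its left end as seen from the robot; x across, away from the robot.
- new_rack: bare aluminium tray, fixed, empty, 70 x 269 mm, 18 mm high, roughly parallel to the old rack, nearer or farther. Floor, walls, dividers 5 mm; four compartments 60 x 61 mm, centres at x = 0, y = +99, +33, -33, -99 mm, floor at z = 5 mm. Origin: centre of its underside. z up; y along the row to its left end as seen from the robot; x across, away from the robot.
- model: plaster dental model with a pinkish gum and an arch of teeth, loose, 60 x 64 mm and 34 mm high, on the bench to the left of the racks; a bystander. Origin: centre of its underside; z up.

How it is judged:
By the outcome, as a careful person would: the job done as asked, in the order asked, and still so for the second after the job is handed in, with the robot touching nothing.
It also fails if it takes over 88 s, if anything falls off the work surface, if the arm or the gripper's body presses on something with over 40 N, if the wrist force passes 120 N, or if a joint passes its speed limit or range.

## Working session

There is one attempt and no reset: what is moved stays moved. The work goes in short steps, Python scripts to look and compute and a tool call to move; the robot and the scene stay as the last step left them, time stands still between calls to the robot, and variables do not carry over. Pictures are saved under pics/ and viewed, at most 14 in all, crops included, and the job is handed in when it is done.

Besides the shell and the picture viewer there is one more tool, called after ">>>" as name([rows], argument=value, ...), one row to a line, values as JSON. jog_arm: Moves the arm, as the interface text tells. Scaled input: -1 to 1 covers 300 mm each way for a shift and 2 pi rad each way for a turn. Its arguments: {"type":"object","properties":{"rows":{"type":"array"},"newtons":{"type":"number"}},"required":["rows"]}

```bash
mkdir -p pics; python3 - <<'E'
from plant import status, optics
import cv2,numpy as np
s=status.read_state();print({k:np.round(v,3).tolist() for k,v in s.items()})
ims=[]
for n in("top","scene"):
    p=optics.camera_params(n);print(n,p)
    i=optics.capture(n);np.save(n+".npy",i);cv2.imwrite(f"pics/{n}0.png",i[:,:,::-1])
E
```

```text
{'t': 0.0, 'q': [1.024, 0.221, 1.528, 0.0, 1.395, -0.126], 'joint_vel': [-0.002, -0.001, -0.001, -0.001, 0.0, 0.0], 'effort': [0.001, -49.691, -38.94, -0.0, 0.011, 0.0], 'position': [0.255, 0.57, 0.244], 'ee_rot': [-0.656, -3.072, 0.003], 'force': [1.357, -1.029, -0.317], 'torque': [-0.01, -0.01, -0.025], 'grip_force': 0.0, 'width': 0.996}
top {'fx': 350.00682143324923, 'fy': 350.00682143324923, 'cx': 250.03623832807136, 'cy': 192.43939885115384, 'R': array([[-0.01286982, -0.99991286,  0.00293946],
       [-0.98291094,  0.01211101, -0.18368292],
       [ 0.18363131, -0.00525319, -0.98298115]]), 't': array([0.09237409, 0.56882292, 0.82125684])}
scene {'fx': 479.9847359007304, 'fy': 479.9847359007304, 'cx': 244.03353382045472, 'cy': 182.8531546318129, 'R': array([[ 0.74750214,  0.66390429,  0.02171762],
       [ 0.42688877, -0.4550791 , -0.78145313],
       [-0.50892685,  0.59340889, -0.62358588]]), 't': array([-0.4863856 , -0.13412654,  1.40748678])}
```

View pics/top0.png

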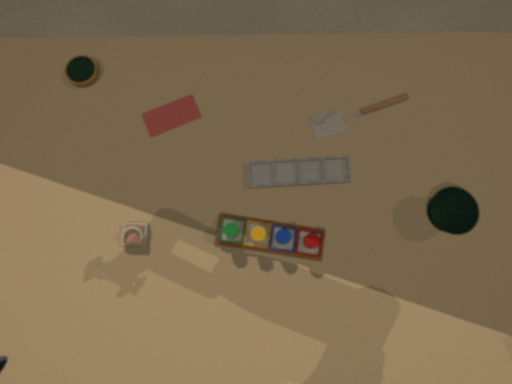

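View pics/scene0.png

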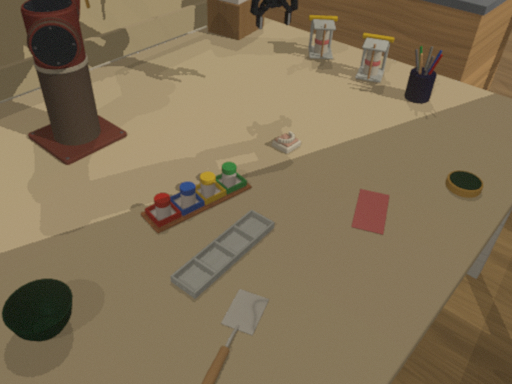

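The top view shows the old rack running green (231,230), yellow (258,234), blue (283,237), red (311,241) from the left. The empty aluminium rack lies beyond it, at about (249–349, 158–187). So the new rack, from the left, should be red, blue, yellow, green.

```bash
cat > h.py <<'E'
import numpy as np,cv2
from plant import status,optics
def ray(p,uv,z):
    R,t=np.array(p["R"]),np.array(p["t"]);c=-R.T@t
    d=R.T@np.array([(uv[0]-p["cx"])/p["fx"],(uv[1]-p["cy"])/p["fy"],1]);return c+d*(z-c[2])/d[2]
HUE={"green":(50,80),"yellow":(20,32),"blue":(100,130),"red":(0,8)}
E
python3 - <<'E'
from h import *
for cam,box in(("top",(212,208,330,262)),("scene",(140,155,258,228))):
    i=np.load(cam+".npy");p=optics.camera_params(cam);h=cv2.cvtColor(i,cv2.COLOR_RGB2HSV)
    m0=np.zeros(h.shape[:2],np.uint8);m0[box[1]:box[3],box[0]:box[2]]=1
    for c,(a,b) in HUE.items():
        H=h[...,0]; m=((H>=a)&(H<=b)&(h[...,1]>200)&(h[...,2]>(90 if c!="yellow" else 150))&(m0>0)).astype(np.uint8)
        m=cv2.morphologyEx(m,cv2.MORPH_OPEN,cv2.getStructuringElement(cv2.MORPH_ELLIPSE,(5,5)))
        n,l,st,ce=cv2.connectedComponentsWithStats(m)
        for k in range(1,n):
            if st[k,4]>40: print(cam,c,st[k],ce[k].round(1),ray(p,ce[k],.060).round(4))
i=np.load("top.npy");cv2.imwrite("pics/c1.png",cv2.resize(i[145:265,210:360,::-1],None,fx=5,fy=5,interpolation=cv2.INTER_CUBIC))
p=optics.camera_params("top")
h=cv2.cvtColor(i,cv2.COLOR_RGB2HSV);m=(h[...,1]<75).astype(np.uint8);m[:150]=0;m[195:]=0;m[:,:240]=0;m[:,358:]=0
m=cv2.morphologyEx(m,cv2.MORPH_CLOSE,np.ones((9,9)))
cs=max(cv2.findContours(m,0,2)[0],key=cv2.contourArea);r=cv2.minAreaRect(cs);print(r)
for q in cv2.boxPoints(r): print(q,ray(p,q,.018).round(4))
print("c",ray(p,r[0],.018))
E
```

```text
((298.8437805175781, 171.26605224609375), (27.897348403930664, 103.48831939697266), 86.72950744628906)
[246.38812 160.2921 ] [0.6629 0.0935 0.018 ]
[349.7079 154.3881] [ 0.6758 -0.1807  0.018 ]
[351.29944 182.24   ] [ 0.6003 -0.18    0.018 ]
[247.97968 188.144  ] [0.5878 0.0902 0.018 ]
c [ 0.63141344 -0.04395855  0.018     ]
```

View pics/c1.png

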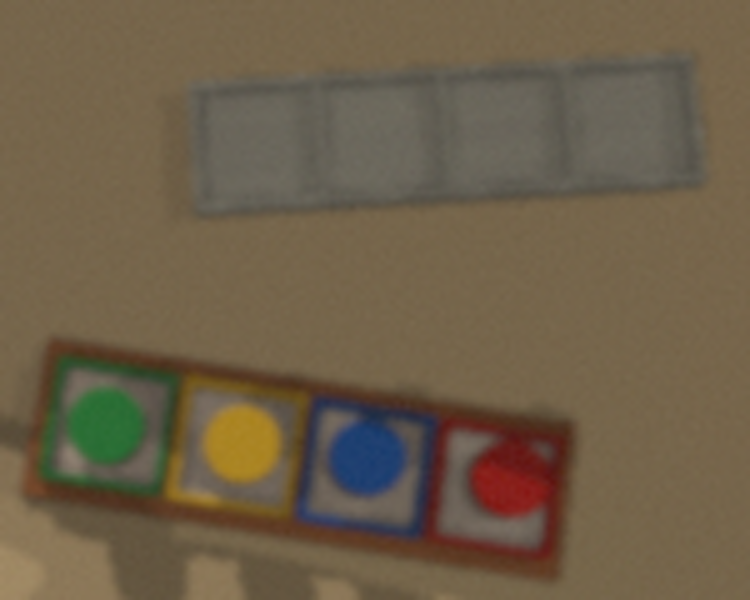

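The crop confirms the row. Lid centres in crop pixels are green (106,426), yellow (241,443), blue (367,456) and red (510,478), with the red jar near its pocket's far-right corner. The aluminium rack's corners are at about (192,83), (690,58), (703,185) and (197,213).

```bash
cat >> h.py <<'E'
from scipy.spatial.transform import Rotation as Ro
def go(x,y,z,yaw=None):
    s=status.read_state();R=Ro.from_rotvec(s["ee_rot"]).as_matrix()
    d=R.T@(np.array([x,y,z])-s["position"])/.3
    cur=np.arctan2(R[1,1],R[0,1]); o=[*d.round(4)]
    if yaw is not None:
        e=(yaw-cur+np.pi/2)%np.pi-np.pi/2; o.append(round(-e/2/np.pi,4))
    print("pos",np.round(s["position"],4),"yaw",cur.round(3),"t",s["t"],"shift",[float(v) for v in o])
E
python3 - <<'E'
from h import *
i=np.load("top.npy");p=optics.camera_params("top");h=cv2.cvtColor(i,cv2.COLOR_RGB2HSV)
f=lambda a,b:(210+(a+.5)/5-.5,145+(b+.5)/5-.5)
L={}
for c,u in dict(green=(106,426),yellow=(241,443),blue=(367,456),red=(510,478)).items():
    L[c]=ray(p,f(*u),.064);print(c,L[c].round(4),h[int(f(*u)[1]),int(f(*u)[0])])
# scene cross-check
q=optics.camera_params("scene");sc=np.load("scene.npy")
for c in L:
    X=np.array(q["R"])@L[c]+q["t"];print(c,"scene px",(X[:2]/X[2]*q["fx"]+[q["cx"],q["cy"]]).round(1))
cv2.imwrite("pics/c2.png",cv2.resize(sc[150:300,130:290,::-1],None,fx=3.7,fy=3.7,interpolation=cv2.INTER_CUBIC))
co=[ray(p,f(*u),.018) for u in((192,83),(690,58),(703,185),(197,213))]
print(np.round(co,4),np.mean(co,0));co=np.array(co)
v=(co[0]-co[1]+co[3]-co[2]);print("len",np.linalg.norm(v)/2,"wid",np.linalg.norm(co[0]-co[3]))
v/=np.linalg.norm(v);print("rack y dir",v,"x yaw",np.arctan2(v[1],v[0])-np.pi/2)
for k in(99,33,-33,-99):print(k,(co.mean(0)+v*k/1000).round(4))
bo=[ray(p,f(*u),.008) for u in((50,340),(575,423),(557,578),(25,498))];bo=np.array(bo)
w=bo[0]-bo[1]+bo[3]-bo[2];print("board",bo.mean(0),np.linalg.norm(w)/2,"x yaw",np.arctan2(w[1],w[0])-np.pi/2)
g=np.mean([L["yellow"]],0);go(g[0],g[1],.2,np.arctan2(w[1],w[0])-np.pi/2)
E
```

```text
green [0.4766 0.1329 0.064 ] [ 64 151 110]
yellow [0.4676 0.0678 0.064 ] [ 22 205 169]
blue [0.4606 0.0073 0.064 ] [108 183 113]
red [ 0.4492 -0.0612  0.064 ] [  2 203 136]
green scene px [227.9 166.4]
yellow scene px [206.9 176.5]
blue scene px [186.7 186.7]
red scene px [161.4 198.3]
[[ 0.6604  0.0893  0.018 ]
 [ 0.6709 -0.1748  0.018 ]
 [ 0.602  -0.1772  0.018 ]
 [ 0.5903  0.0875  0.018 ]] [ 0.630902   -0.04379051  0.018     ]
len 0.26466372551317424 wid 0.07009962829574412
rack y dir [-0.04197153  0.99911881  0.        ] x yaw 0.04198386235769602
99 [0.6267 0.0551 0.018 ]
33 [ 0.6295 -0.0108  0.018 ]
-33 [ 0.6323 -0.0768  0.018 ]
-99 [ 0.6351 -0.1427  0.018 ]
board [0.46290692 0.03581106 0.008     ] 0.27401687504806027 x yaw -0.16507347573410813
pos [0.255  0.57   0.2443] yaw 1.15 t 0.1 shift [-1.3306, -1.2382, 0.1496, 0.2093]
```

View pics/c2.png

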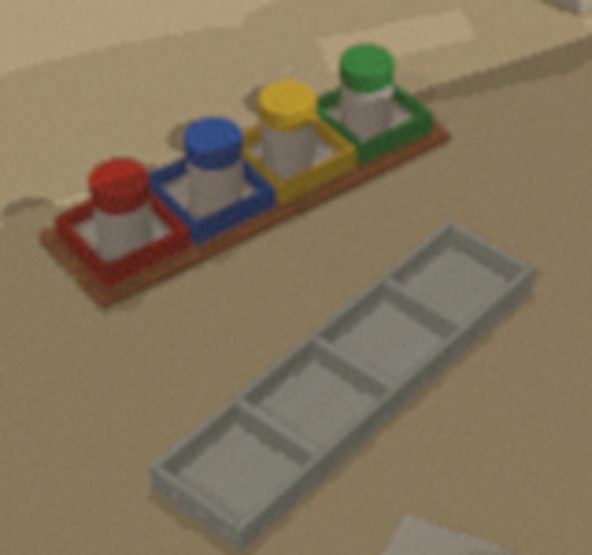

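The scene crop matches the projected lid positions to about 1 px; no other obstacles lie between the racks. I'll grasp the lids with the fingers closing across the rows, at yaw 0.

>>> jog_arm([
  [-0.9, -0.9, 0.2, 0.183, -1],
  [-0.9, -0.9, 0.2, 0.183, -1],
  [-0.9, -0.9, 0.2, 0.183, -1],
  [-0.9, -0.9, 0.2, 0.183, -1],
  [-0.9, -0.9, 0.2, 0.183, -1],
  [-0.9, -0.9, 0.2, 0.183, -1],
  [-0.9, -0.9, 0.2, 0.183, -1],
  [-0.9, -0.9, 0.2, 0.183, -1],
], newtons=30)

```text
t: 1.1
position: [0.3915, 0.2134, 0.1852]
ee_rot: [-2.222, -2.22, 0.0]
force: [-0.8, 0.2, -0.6]
width: 1.004
grip_force: 0.0
```

```bash
python3 -c "
from h import *
go(.4492,-.0612,.15,0);print(status.read_state()['q'])"
```

```text
pos [0.3915 0.2134 0.1852] yaw -0.001 t 1.1 shift [-0.9154, 0.193, 0.1168, -0.0001]
[ 3.21553169e-01 -1.67846445e-01  2.03852096e+00  5.38377246e-04
  1.27132538e+00  3.21999698e-01]
```

>>> jog_arm([
  [-0.915, 0.193, 0.117, 0, -1],
  [-0.915, 0.193, 0.117, 0, -1],
  [-0.915, 0.193, 0.117, 0, -1],
  [-0.915, 0.193, 0.117, 0, -1],
  [-0.915, 0.193, 0.117, 0, -1],
  [-0.915, 0.193, 0.117, 0, -1],
  [-0.915, 0.193, 0.117, 0, -1],
])

```text
t: 1.98
position: [0.4496, -0.0591, 0.1502]
ee_rot: [-2.218, -2.224, -0.001]
force: [0.2, -0.6, -0.9]
width: 1.001
grip_force: 0.0
```

```bash
python3 - <<'E'
from h import *
p=optics.camera_params("wrist");i=optics.capture("wrist");np.save("w.npy",i);cv2.imwrite("pics/w1.png",i[:,:,::-1])
for X in([.4492,-.0612,.064],[.4606,.0073,.064]):
    Y=np.array(p["R"])@X+p["t"];print(Y,Y[:2]/Y[2]*p["fx"]+[p["cx"],p["cy"]])
go(.4492,-.0612,.047,0)
E
```

```text
[-0.00129348  0.01027014  0.22549975] [248.74174768 208.28875688]
[ 0.01021121 -0.05587075  0.20774487] [267.34800257 101.68472978]
pos [ 0.4496 -0.0589  0.1503] yaw 0.003 t 2.025 shift [-0.0078, -0.0012, 0.3443, 0.0005]
```

View pics/w1.png

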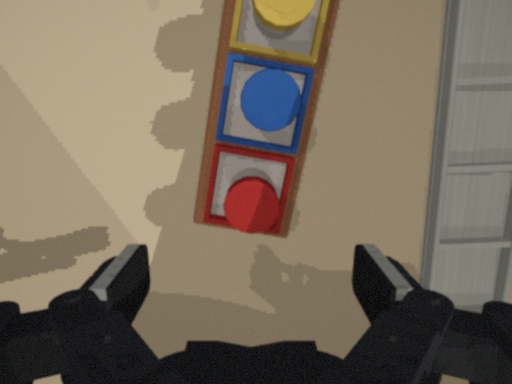

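The wrist view shows the red lid at (251,204) and blue at (270,99), within 4 px of prediction. I'll descend and grip.

>>> jog_arm([
  [0, 0, 0.15, 0, -1],
  [0, 0, 0.28, 0, -1],
  [0, 0, 0.344, 0, -1],
  [0, 0, 0.344, 0, -1],
  [0, 0, 0.344, 0, 1],
  [0, 0, 0.344, 0, 1],
  [0, 0, 0.344, 0, 1],
  [0, 0, 0.344, 0, 1],
  [0, 0, 0.344, 0, 1],
  [0, 0, 0.344, 0, 1],
])

```text
t: 3.28
position: [0.4504, -0.061, 0.0482]
ee_rot: [2.22, 2.22, 0.002]
force: [-0.0, 0.9, 7.2]
width: 0.432
grip_force: 29.6
```

>>> jog_arm([
  [0, 0, -0.1, 0, 1],
  [0, 0, -0.2, 0, 1],
  [0, 0, -0.34, 0, 1],
  [0, 0, -0.34, 0, 1],
])

```text
t: 3.78
position: [0.452, -0.0617, 0.1528]
ee_rot: [2.217, 2.217, 0.006]
force: [0.6, -0.6, -1.2]
width: 0.433
grip_force: 30.3
```

```bash
python3 - <<'E'
from h import *
a=optics.capture("wrist");b=optics.capture("scene")
b=cv2.resize(b[100:260,100:260],(400,400),interpolation=2)
cv2.imwrite("pics/g1.png",np.hstack([cv2.resize(a,(400,300)),b[:300]])[:,:,::-1])
s=status.read_state();print(s["width"],s["force"])
go(.6267,.0551,.15,0)
E
```

```text
0.4377365423356161 [ 0.03938403 -0.00712694 -1.48520978]
pos [ 0.4494 -0.0608  0.1491] yaw -0.0 t 3.875 shift [0.3865, 0.5909, -0.0028, -0.0]
```

View pics/g1.png

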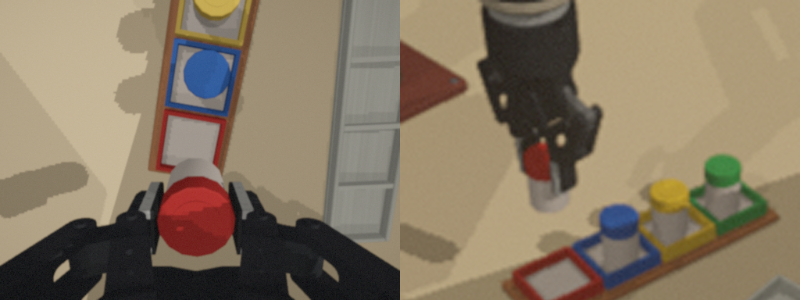

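The red jar is held upright and its pocket is empty. I'll carry it to the leftmost compartment.

>>> jog_arm([
  [0.1, 0.15, 0, 0, 1],
  [0.2, 0.3, 0, 0, 1],
  [0.3, 0.45, 0, 0, 1],
  [0.386, 0.591, 0, 0, 1],
  [0.386, 0.591, 0, 0, 1],
  [0.386, 0.591, 0.1, 0, 1],
  [0.386, 0.591, 0.2, 0, 1],
  [0.386, 0.591, 0.3, 0, 1],
  [0.386, 0.591, 0.345, 0, 1],
  [0.386, 0.591, 0.345, 0, 1],
])

```text
t: 5.12
position: [0.6252, 0.0548, 0.044]
ee_rot: [-2.22, -2.22, 0.003]
force: [-0.4, -0.3, -0.4]
width: 0.435
grip_force: 30.6
```

```bash
python3 - <<'E'
from h import *
p=optics.camera_params("scene")
b=optics.capture("scene")
b=cv2.resize(b[160:310,150:300],(600,600),interpolation=2)
cv2.imwrite("pics/g2.png",b[:,:,::-1])
s=status.read_state();print(s["width"],s["force"])
go(.6267,.0551,.040,0)
E
```

```text
0.4380721597154606 [ 0.10395728 -0.44413785  0.55495443]
pos [0.6264 0.0548 0.0454] yaw -0.0 t 5.175 shift [0.0009, 0.0011, 0.018, -0.0]
```

View pics/g2.png

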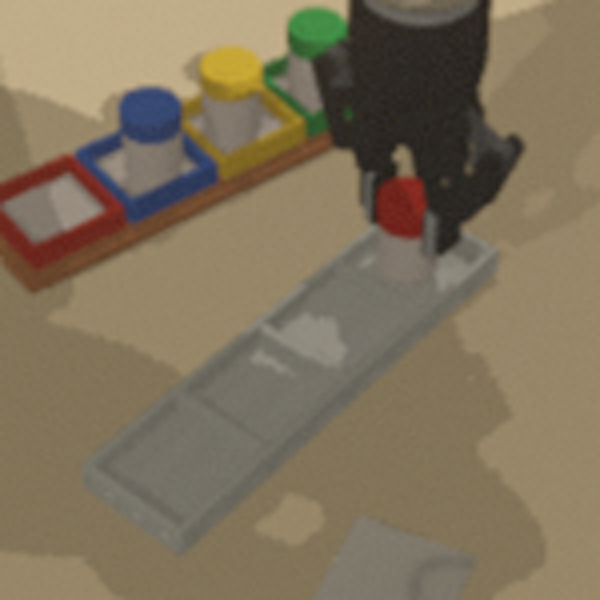

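The jar is over the leftmost compartment, about 5 mm above its floor. I'll lower it in small steps.

>>> jog_arm([
  [0, 0, 0.005, 0, 1],
  [0, 0, 0.01, 0, 1],
  [0, 0, 0.014, 0, 1],
  [0, 0, 0.014, 0, 1],
  [0, 0, 0.014, 0, 1],
])

```text
t: 5.8
position: [0.6267, 0.0551, 0.0414]
ee_rot: [2.221, 2.222, 0.0]
force: [1.0, 0.6, -1.3]
width: 0.437
grip_force: 30.6
```

>>> jog_arm([
  [0, 0, 0.003, 0, 1],
  [0, 0, 0.005, 0, 1],
  [0, 0, 0.005, 0, 1],
])

```text
t: 6.18
position: [0.627, 0.0551, 0.041]
ee_rot: [2.221, 2.222, 0.0]
force: [-4.1, -1.4, 7.1]
width: 0.435
grip_force: 31.3
```

>>> jog_arm([
  [0, 0, 0, 0, -1],
  [0, 0, 0, 0, -1],
  [0, 0, 0, 0, -1],
  [0, 0, 0, 0, -1],
  [0, 0, -0.1, 0, -1],
  [0, 0, -0.25, 0, -1],
  [0, 0, -0.367, 0, -1],
  [0, 0, -0.367, 0, -1],
])

```text
t: 7.18
position: [0.6293, 0.055, 0.1542]
ee_rot: [2.217, 2.218, 0.008]
force: [0.3, -0.2, -0.9]
width: 1.0
grip_force: 0.0
```

>>> jog_arm([
  [-0.04, -0.15, 0, 0, -1],
  [-0.08, -0.3, 0, 0, -1],
  [-0.12, -0.45, 0, 0, -1],
  [-0.154, -0.553, 0, 0, -1],
  [-0.154, -0.553, 0, 0, -1],
  [-0.154, -0.553, 0, 0, -1],
])

```text
t: 7.92
position: [0.4613, 0.0089, 0.1497]
ee_rot: [2.221, 2.221, 0.001]
force: [-0.3, -1.0, -0.2]
width: 1.0
grip_force: 0.0
```

```bash
python3 - <<'E'
from h import *
p=optics.camera_params("wrist");a=optics.capture("wrist");b=optics.capture("scene")
b=cv2.resize(b[150:310,150:310],(400,400),interpolation=2)
cv2.imwrite("pics/g3.png",np.hstack([cv2.resize(a,(400,300)),b[:300]])[:,:,::-1])
Y=np.array(p["R"])@[.461,.009,.064]+p["t"];print((Y[:2]/Y[2]*p["fx"]+[p["cx"],p["cy"]])*400/512)
go(.461,.009,.047,0)
E
```

```text
[194.40902286 160.30153259]
pos [0.4616 0.009  0.1499] yaw 0.0 t 8.025 shift [0.0, -0.0023, 0.3429, 0.0001]
```

View pics/g3.png

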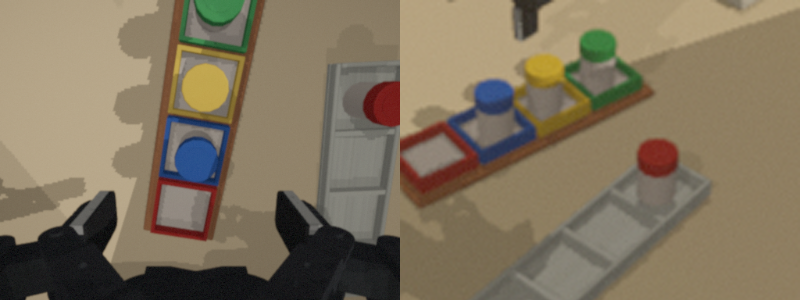

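The red jar stands upright in the leftmost compartment, and the blue lid is at (196,159), as predicted (194,160). Blue is next.

>>> jog_arm([
  [0, 0, 0.15, 0, -1],
  [0, 0, 0.28, 0, -1],
  [0, 0, 0.343, 0, -1],
  [0, 0, 0.343, 0, -1],
  [0, 0, 0.343, 0, 1],
  [0, 0, 0.343, 0, 1],
  [0, 0, 0.343, 0, 1],
  [0, 0, 0.343, 0, 1],
  [0, 0, 0.343, 0, 1],
  [0, 0, 0.343, 0, 1],
])

```text
t: 9.28
position: [0.4618, 0.0087, 0.0481]
ee_rot: [2.22, 2.22, 0.002]
force: [-1.3, -0.2, 7.0]
width: 0.433
grip_force: 29.8
```

>>> jog_arm([
  [0, 0, -0.1, 0, 1],
  [0, 0, -0.2, 0, 1],
  [0, 0, -0.343, 0, 1],
  [0, 0, -0.343, 0, 1],
  [-0.02, 0.15, -0.343, 0, 1],
  [-0.04, 0.3, -0.343, 0, 1],
  [-0.06, 0.45, -0.343, 0, 1],
  [-0.066, 0.56, -0.343, 0, 1],
  [-0.066, 0.56, -0.343, 0, 1],
  [-0.066, 0.56, -0.343, 0, 1],
])

```text
t: 10.52
position: [0.6273, -0.0107, 0.1483]
ee_rot: [-2.219, -2.22, 0.003]
force: [-0.1, -1.1, -0.2]
width: 0.431
grip_force: 30.5
```

```bash
python3 - <<'E'
from h import *
go(.6295,-.0108,.040,0)
E
```

```text
pos [ 0.6273 -0.0107  0.1483] yaw 0.0 t 10.525 shift [-0.0005, 0.0085, 0.3608, 0.0]
```

>>> jog_arm([
  [0, 0.003, 0.1, 0, 1],
  [0, 0.003, 0.2, 0, 1],
  [0, 0.003, 0.3, 0, 1],
  [0, 0.003, 0.345, 0, 1],
  [0, 0.003, 0.352, 0, 1],
  [0, 0.003, 0.357, 0, 1],
  [0, 0.003, 0.361, 0, 1],
  [0, 0.003, 0.364, 0, 1],
  [0, 0.003, 0.366, 0, 1],
  [0, 0.003, 0.366, 0, 1],
])

```text
t: 11.78
position: [0.6302, -0.011, 0.0412]
ee_rot: [2.221, 2.221, 0.001]
force: [-1.9, 1.0, 4.6]
width: 0.436
grip_force: 30.8
```

>>> jog_arm([
  [0, 0, 0, 0, -1],
  [0, 0, 0, 0, -1],
  [0, 0, 0, 0, -1],
  [0, 0, 0, 0, -1],
  [0, 0, -0.1, 0, -1],
  [0, 0, -0.25, 0, -1],
  [0, 0, -0.366, 0, -1],
  [0, 0, -0.366, 0, -1],
])

```text
t: 12.78
position: [0.6323, -0.0113, 0.1542]
ee_rot: [2.217, 2.217, 0.007]
force: [-0.0, 0.5, -0.7]
width: 0.999
grip_force: 0.0
```

>>> jog_arm([
  [0.07, -0.15, 0, 0, -1],
  [0.14, -0.3, 0, 0, -1],
  [0.21, -0.45, 0, 0, -1],
  [0.267, -0.538, 0, 0, -1],
  [0.267, -0.538, 0, 0, -1],
  [0.267, -0.538, 0, 0, -1],
])

```text
t: 13.52
position: [0.4686, 0.0689, 0.1496]
ee_rot: [2.221, 2.222, -0.0]
force: [0.7, 0.4, 0.7]
width: 1.001
grip_force: 0.0
```

```bash
python3 - <<'E'
from h import *
p=optics.camera_params("wrist");a=optics.capture("wrist");b=optics.capture("scene")
b=cv2.resize(b[150:310,150:310],(400,400),interpolation=2)
cv2.imwrite("pics/g4.png",np.hstack([cv2.resize(a,(400,300)),b[:300]])[:,:,::-1])
Y=np.array(p["R"])@[.4685,.069,.064]+p["t"];print((Y[:2]/Y[2]*p["fx"]+[p["cx"],p["cy"]])*400/512)
go(.4685,.069,.047,0)
E
```

```text
[194.55908081 160.36357578]
pos [0.469  0.0687 0.1498] yaw -0.0 t 13.625 shift [0.0011, -0.0018, 0.3426, -0.0001]
```

View pics/g4.png

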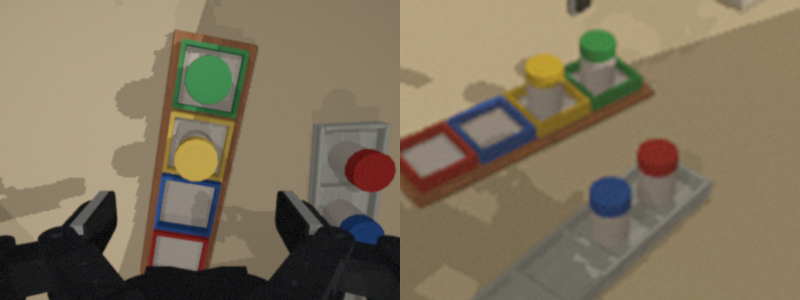

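Red and blue stand in their compartments, and the yellow lid is at (195,159), as predicted. Yellow is next.

>>> jog_arm([
  [0, 0, 0.15, 0, -1],
  [0, 0, 0.28, 0, -1],
  [0, 0, 0.343, 0, -1],
  [0, 0, 0.343, 0, -1],
  [0, 0, 0.343, 0, 1],
  [0, 0, 0.343, 0, 1],
  [0, 0, 0.343, 0, 1],
  [0, 0, 0.343, 0, 1],
  [0, 0, 0.343, 0, 1],
  [0, 0, 0.343, 0, 1],
])

```text
t: 14.88
position: [0.4693, 0.0691, 0.0481]
ee_rot: [2.22, 2.221, 0.002]
force: [-1.1, -0.5, 6.4]
width: 0.435
grip_force: 29.7
```

>>> jog_arm([
  [0, 0, -0.1, 0, 1],
  [0, 0, -0.2, 0, 1],
  [0, 0, -0.343, 0, 1],
  [0, 0, -0.343, 0, 1],
  [-0.12, 0.14, -0.343, 0, 1],
  [-0.24, 0.28, -0.343, 0, 1],
  [-0.36, 0.42, -0.343, 0, 1],
  [-0.486, 0.546, -0.343, 0, 1],
  [-0.486, 0.546, -0.343, 0, 1],
  [-0.486, 0.546, -0.343, 0, 1],
])

```text
t: 16.12
position: [0.6308, -0.0762, 0.1481]
ee_rot: [-2.22, -2.219, 0.002]
force: [-0.2, 0.7, -0.0]
width: 0.435
grip_force: 30.5
```

>>> jog_arm([
  [0, 0, 0.1, 0, 1],
  [0, 0, 0.2, 0, 1],
  [0, 0, 0.3, 0, 1],
  [0, 0, 0.345, 0, 1],
  [0, 0, 0.352, 0, 1],
  [0, 0, 0.357, 0, 1],
  [0, 0, 0.361, 0, 1],
  [0, 0, 0.364, 0, 1],
  [0, 0, 0.366, 0, 1],
  [0, 0, 0.366, 0, 1],
])

```text
t: 17.38
position: [0.6327, -0.0768, 0.0412]
ee_rot: [2.221, 2.221, 0.001]
force: [-1.8, -0.2, 5.9]
width: 0.432
grip_force: 30.8
```

>>> jog_arm([
  [0, 0, 0, 0, -1],
  [0, 0, 0, 0, -1],
  [0, 0, 0, 0, -1],
  [0, 0, 0, 0, -1],
  [0, 0, -0.1, 0, -1],
  [0, 0, -0.25, 0, -1],
  [0, 0, -0.366, 0, -1],
  [0, 0, -0.366, 0, -1],
])

```text
t: 18.38
position: [0.6347, -0.0772, 0.1542]
ee_rot: [2.217, 2.217, 0.006]
force: [0.2, 0.8, -0.0]
width: 1.0
grip_force: 0.0
```

>>> jog_arm([
  [0.14, -0.1, 0, 0, -1],
  [0.28, -0.2, 0, 0, -1],
  [0.42, -0.3, 0, 0, -1],
  [0.56, -0.4, 0, 0, -1],
  [0.703, -0.518, 0, 0, -1],
  [0.703, -0.518, 0, 0, -1],
  [0.703, -0.518, 0, 0, -1],
])

```text
t: 19.25
position: [0.4766, 0.1341, 0.1494]
ee_rot: [2.22, 2.223, -0.001]
force: [0.2, -0.5, 0.1]
width: 0.997
grip_force: 0.0
```

```bash
python3 - <<'E'
from h import *
p=optics.camera_params("wrist");a=optics.capture("wrist");b=optics.capture("scene")
b=cv2.resize(b[150:310,150:310],(400,400),interpolation=2)
cv2.imwrite("pics/g5.png",np.hstack([cv2.resize(a,(400,300)),b[:300]])[:,:,::-1])
Y=np.array(p["R"])@[.477,.134,.064]+p["t"];print((Y[:2]/Y[2]*p["fx"]+[p["cx"],p["cy"]])*400/512)
go(.477,.134,.047,0)
E
```

```text
[195.30112333 160.65397592]
pos [0.4773 0.1335 0.1496] yaw -0.001 t 19.35 shift [0.0019, -0.0009, 0.3421, -0.0001]
```

View pics/g5.png

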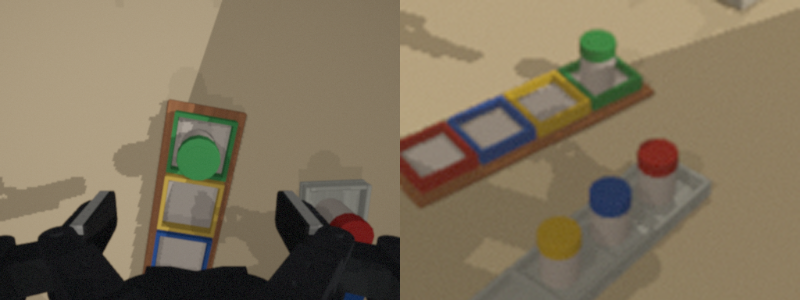

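Three jars stand in place. The green lid is at (199,158), about 2 mm farther in x than predicted, so I'll correct for that in the descent.

>>> jog_arm([
  [0, 0.006, 0.15, 0, -1],
  [0, 0.006, 0.28, 0, -1],
  [0, 0.006, 0.343, 0, -1],
  [0, 0.006, 0.343, 0, -1],
  [0, 0.006, 0.343, 0, 1],
  [0, 0.006, 0.343, 0, 1],
  [0, 0.006, 0.343, 0, 1],
  [0, 0.006, 0.343, 0, 1],
  [0, 0.006, 0.343, 0, 1],
  [0, 0.006, 0.343, 0, 1],
])

```text
t: 20.6
position: [0.4795, 0.1344, 0.0482]
ee_rot: [2.22, 2.221, 0.002]
force: [-1.5, 0.2, 6.3]
width: 0.435
grip_force: 29.8
```

>>> jog_arm([
  [0, 0, -0.1, 0, 1],
  [0, 0, -0.2, 0, 1],
  [0, 0, -0.343, 0, 1],
  [0, 0, -0.343, 0, 1],
  [-0.17, 0.1, -0.343, 0, 1],
  [-0.34, 0.2, -0.343, 0, 1],
  [-0.51, 0.3, -0.343, 0, 1],
  [-0.68, 0.4, -0.343, 0, 1],
  [-0.85, 0.5, -0.343, 0, 1],
  [-0.922, 0.52, -0.343, 0, 1],
])

```text
t: 21.85
position: [0.6348, -0.1451, 0.1481]
ee_rot: [-2.223, -2.218, 0.001]
force: [0.5, 0.9, -1.4]
width: 0.438
grip_force: 30.4
```

>>> jog_arm([
  [0, 0, 0, 0, 1],
  [0, 0, 0, 0, 1],
])

```text
t: 22.1
position: [0.6335, -0.1409, 0.1489]
ee_rot: [-2.219, -2.221, 0.001]
force: [-0.2, 0.4, -0.4]
width: 0.438
grip_force: 30.4
```

```bash
python3 - <<'E'
from h import *
go(.6351,-.1427,.0397,0)
E
```

```text
pos [ 0.6335 -0.1409  0.1489] yaw 0.001 t 22.1 shift [-0.0066, 0.006, 0.364, 0.0001]
```

>>> jog_arm([
  [0, 0, 0.1, 0, 1],
  [0, 0, 0.2, 0, 1],
  [0, 0, 0.3, 0, 1],
  [0, 0, 0.345, 0, 1],
  [0, 0, 0.352, 0, 1],
  [0, 0, 0.357, 0, 1],
  [0, 0, 0.361, 0, 1],
  [0, 0, 0.364, 0, 1],
  [0, 0, 0.366, 0, 1],
  [0, 0, 0.366, 0, 1],
])

```text
t: 23.35
position: [0.6351, -0.1426, 0.0413]
ee_rot: [2.221, 2.221, 0.001]
force: [-1.5, 0.6, 6.4]
width: 0.436
grip_force: 30.8
```

>>> jog_arm([
  [0, 0, 0, 0, -1],
  [0, 0, 0, 0, -1],
  [0, 0, 0, 0, -1],
  [0, 0, 0, 0, -1],
  [0, 0, -0.1, 0, -1],
  [0, 0, -0.25, 0, -1],
  [0, 0, -0.4, 0, -1],
  [0, -0.2, -0.4, 0, -1],
  [0, -0.4, -0.4, 0, -1],
  [0, -0.6, -0.4, 0, -1],
])

```text
t: 24.6
position: [0.4529, -0.1422, 0.1601]
ee_rot: [2.22, 2.222, -0.0]
force: [0.1, 0.3, 0.8]
width: 1.001
grip_force: 0.0
```

>>> jog_arm([
  [0, 0, 0, 0, -1],
  [0, 0, 0, 0, -1],
  [0, 0, 0, 0, -1],
])

```text
t: 24.98
position: [0.4561, -0.1429, 0.161]
ee_rot: [2.22, 2.221, 0.001]
force: [0.2, 0.2, -0.1]
width: 0.999
grip_force: 0.0
```

```bash
python3 - <<'E'
from h import *
a=optics.capture("top");b=optics.capture("scene")
a=cv2.resize(a[130:250,110:370],(780,360),interpolation=2);b=cv2.resize(b[120:300,120:320],(267,240),interpolation=2)
c=np.zeros((600,780,3),np.uint8);c[:360]=a;c[360:,:267]=b
cv2.imwrite("pics/g6.png",c[:,:,::-1])
go(.5,0,.2)
E
```

```text
pos [ 0.4558 -0.1426  0.1605] yaw 0.001 t 25.075 shift [0.4752, 0.1479, -0.1317]
```

View pics/g6.png

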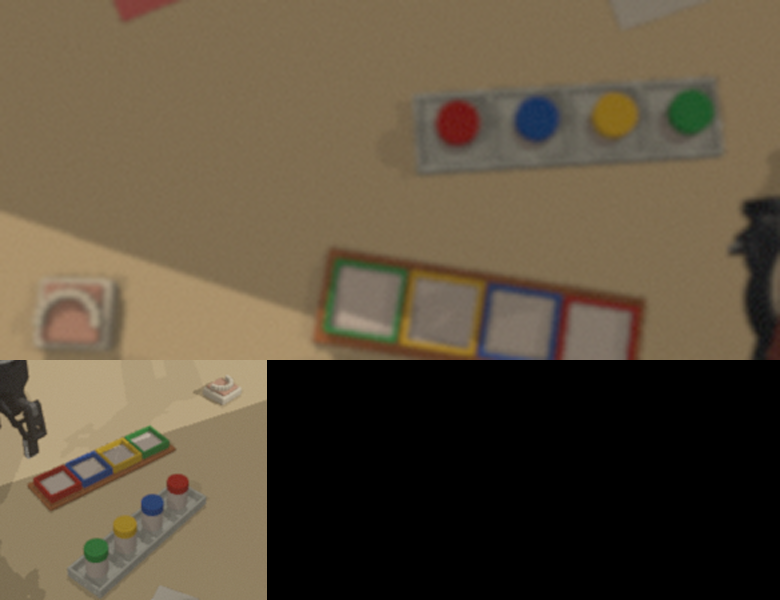

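The picture shows the four jars upright, one per compartment: red, blue, yellow, green from the left at (457,122), (537,118), (615,115) and (691,111). The old pockets are empty, the plaster model is where it was, and the gripper is clear.

```bash
python3 -c "
from plant import ticket
print(ticket.hand_in())"
```

```text
the job is handed in; nothing more can be done
None
```

I moved all four jars into the aluminium rack in reverse order (red, blue, yellow, green from the left), set down upright with the plaster model untouched, and handed the job in after about 25 s of robot time; the hand-in returned no verdict.

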